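# Load coolant bricks into a vaccine shipper tray, necks to the gaps

### The job

Load the two full-size coolant bricks into the white foam tray, one in each bay, either brick in either bay. Each must lie flat on the bay's floor, turned so that its filler neck points to the end of the bay that has the gap; then let go of them.

Things in the scene. Friction and masses are not known exactly. Their poses are not given: they have to be found in the camera images.
- brick_a: full-size coolant brick: rigid pale grey-blue plastic block 80 long, 44 wide, 36 mm high, lying flat, about 0.12 kg. A round filler neck with cap (20 mm across, axis at mid height) sticks out 20 mm from the middle of one short end. Grip the flat sides 44 mm apart. Origin: centre of the underside of the 80 x 44 block; x along it to the neck, z up
- brick_b: second full-size coolant brick, identical to brick_a, same axes. Not wanted: a smaller brick of the same plastic (54 x 34 x 28 mm, with neck), a white carton of the brick's size with a black strap and no neck, and a big brick (150 mm wide, 140 mm high) standing upright behind
- gap_left (a point): middle of the gap in the end wall of the left bay (larger y) of the fixed white foam tray, at floor height (4 mm above the bench). x points from the bay out through the gap along the bay's length, z up. Bay: 100 long, 64 mm wide inside, its centre 53 mm from here along -x. Its end away from the robot has this 36 mm wide gap in mid wall; the near end is closed
- gap_right (a point): the same point of the right bay (smaller y), same sizes and axes. Tray: 112 long, 176 mm wide; walls 6 mm thick, tops 12 mm above its floor (16 mm above the bench); bays side by side, 100 mm apart centre to centre, a solid rib 36 mm broad and as high as the walls between them
Not all that is in view belongs to the job. What is shaped like the brick_a but purple is not meant.

How it is judged (in metres and radians):
At the end, for the whole second after the job is handed in: Each bay holds one full-size brick, lying flat (within 8 degrees, underside within 6 mm of the bay's floor), centre of the brick within 15 mm of the bay's centre along and across it, brick lengthwise in the bay within 20 degrees with its neck towards the gap, and at rest (slower than 0.03 m/s) (((x of brick_a in the frame of gap_left between -0.068 and -0.038 m and y of brick_a in the frame of gap_left between -0.015 and 0.015 m and z of brick_a in the frame of gap_left between -0.006 and 0.006 m and x of gap_left in the frame of brick_a above 0.02 m and angle between the x axis of brick_a and the x axis of gap_left, either way round below 0.35 rad and angle between each of brick_a, brick_b's own z axis and vertical below 0.14 rad and linear speed of each of brick_a, brick_b below 0.03 m/s and x of brick_b in the frame of gap_right between -0.068 and -0.038 m and y of brick_b in the frame of gap_right between -0.015 and 0.015 m and z of brick_b in the frame of gap_right between -0.006 and 0.006 m and x of gap_right in the frame of brick_b above 0.02 m and angle between the x axis of brick_b and the x axis of gap_right, either way round below 0.35 rad) or (x of brick_a in the frame of gap_right between -0.068 and -0.038 m and y of brick_a in the frame of gap_right between -0.015 and 0.015 m and z of brick_a in the frame of gap_right between -0.006 and 0.006 m and x of gap_right in the frame of brick_a above 0.02 m and angle between the x axis of brick_a and the x axis of gap_right, either way round below 0.35 rad and angle between each of brick_a, brick_b's own z axis and vertical below 0.14 rad and linear speed of each of brick_a, brick_b below 0.03 m/s and x of brick_b in the frame of gap_left between -0.068 and -0.038 m and y of brick_b in the frame of gap_left between -0.015 and 0.015 m and z of brick_b in the frame of gap_left between -0.006 and 0.006 m and x of gap_left in the frame of brick_b above 0.02 m and angle between the x axis of brick_b and the x axis of gap_left, either way round below 0.35 rad))); the robot touches nothing.
It also fails if it takes over 48 s, if anything falls off the work surface, if the arm or the gripper's body presses on something with over 40 N, if the wrist force passes 120 N, or if a joint passes its speed limit or range.

### The arm

A 6-joint arm with a two-finger parallel gripper is mounted at the origin on the work surface. World frame = base frame: x ahead of the robot, y to its left, z up, the work surface at z = 0. Lengths are in m, angles in degrees, forces in N, time in s.
With the tool pointing down it reaches from about 0.375 to 0.9 m from the base axis. Payload 3.1 kg.
Tool frame: the origin (TCP) lies on the centre line of the jaws, within the pads' length; the fingertips stand 22 mm ahead of it and the grasp point (between the pads) lies 3 mm ahead of it; y points along the fingers, z is the direction in which the jaws open and shut, and the axes are right-handed (so a half turn about y gives the same grasp; the last joint's range is limited). The gripper opens to 87 mm and grips with 3 to 60 N. Pads are 19 mm wide; open, the fingers measure 117 mm over their backs; the gripper's body (75 mm by 190 mm) begins 51 mm behind the grasp point.
Start: joints at [-75.831, 30.224, 82.088, -0, 67.689, -10.227], TCP at [0.258, -0.569, 0.245] pointing down, gripper open.
Joint ranges: [-176.69, 176.69], [-43.24, 126.21], [12.49, 139.97], [-82, 262], [0, 151.66], [-163.58, 163.58]. Speed limits (degrees/s): [159.86, 159.86, 180, 180, 180, 180].

### API

Orientations are given as a 3x3 rotation matrix whose columns are the frame's x, y, z axes.
In Python, from rig import bot gives the robot as it stands.
- The arm moves only by the tool jog_arm, never from a script. Its argument "motion" is one flat list of numbers, 6 for each row, row after row: the shift along the tool's x, y, z in mm, then the turn, a rotation vector about the tool's x, y, z in degrees. A call has 1 to 20 rows; each row is the pose to reach, as a shift and turn from the pose commanded when the call began, along the tool's axes at that moment; what a row does not reach only later rows make up. A row lasts 1/8 s, in which the tool goes at most 62.5 mm and 10.7 degrees, less where a joint would pass 70% of its speed; a pose out of reach is approached as far as the arm can. A call with a gripper value outside its range is refused whole. "gripper" is the opening, from 0 (shut) to 1 (fully open), set as the call begins (left out, the last holds). The fingers move at their own pace and stop on an object; the grip force is fixed at half the most. Time passes only in rows, so rows that repeat a pose let the fingers close. It gives the time, the measured TCP pose, the force and the opening at its end, in the units of the state.
- bot.read_state(): the state, without advancing time (a new reading comes with each control period).
- bot.capture(name): name is "side" or "top"; returns (picture, depth): 480x640x3 uint8, red, green, blue; 480x640 float32, m along the optical axis (not along the pixel's ray), 0 where there is no reading.
- bot.get_calibration(name): a dict with "mtx" (3x3 intrinsics, pixels), "k1" (the pictures are not rectified: a ray, as slopes to the right and down, at radius r is drawn at 1 + k1 r^2 times it, then the intrinsics apply), "pose" (4x4, takes a point from camera to world coordinates). Camera axes: x right, y up, looking along -z (the intrinsics and any distortion apply to the point x, -y, -z); pixel columns grow to the right and rows downward; lengths in m; the calibration is good to about 2 mm. A picture is of the moment at which its call begins. get_calibration takes no time and is no camera call.
- bot.hand_in(): hands the job in, once; it reports no verdict.
The state is a dict: "time_s": time; "joint_positions": joint angles; "qvel": joint speeds; "tau": joint torques, N m; "position": TCP position; "tcp_rot": TCP orientation; "force": force on the tool from outside, world axes, zero at the start; "moment": the same for the moment, N m; "opening": opening from 0.0 (shut) to 1.0 (fully open).
Only numpy, scipy, OpenCV 4.12 (cv2) and the standard library are available. Lean on these libraries where they do the work, as an engineer would, in place of code of your own. Each camera call takes 0.05 s, during which the arm holds its last target.

## Working session

There is one attempt and no reset: what is moved stays moved. The work goes in short steps, Python scripts to look and compute and a tool call to move; the robot and the scene stay as the last step left them, time stands still between calls to the robot, and variables do not carry over. Pictures are saved under pics/ and viewed, and the job is handed in when it is done.

Besides the shell and the picture viewer there is one more tool, called after "Request:" as name(argument=value, ...) on one line, values as JSON. jog_arm: Moves the arm, as the interface text tells. Its arguments: {"type":"object","properties":{"motion":{"type":"array","items":{"type":"number"}},"gripper":{"type":"number"}},"required":["motion"]}

```bash
mkdir -p pics
cat > h.py <<'E'
import numpy as np, cv2, pickle
from rig import bot
def snap(n,tag):
    p,d=bot.capture(n); cv2.imwrite(f'pics/{tag}.png',p[:,:,::-1]); np.savez(f'{tag}.npz',p=p,d=d); return p,d
def ray(n,uv):
    c=bot.get_calibration(n); K=np.array(c['mtx']); T=np.array(c['pose'])
    uv=np.atleast_2d(np.array(uv,float)); xd=(uv-[K[0,2],K[1,2]])/[K[0,0],K[1,1]]
    x=xd.copy()
    for _ in range(30): x=xd/(1+c['k1']*(x**2).sum(1,keepdims=True))
    d=np.c_[x[:,0],-x[:,1],-np.ones(len(x))]
    return T[:3,3],d@T[:3,:3].T   # d has unit depth
def plane(n,uv,z):
    o,d=ray(n,uv); return o+d*((z-o[2])/d[:,2:3])
def bydepth(n,uv,dep):
    o,d=ray(n,uv); return o+d*np.array(dep).reshape(-1,1)
def proj(n,P):
    c=bot.get_calibration(n); K=np.array(c['mtx']); T=np.array(c['pose'])
    q=(np.atleast_2d(P)-T[:3,3])@T[:3,:3]; s=np.c_[q[:,0],-q[:,1]]/-q[:,2:3]
    s=s*(1+c['k1']*(s**2).sum(1,keepdims=True)); return s*[K[0,0],K[1,1]]+[K[0,2],K[1,2]]
E
python3 - <<'E'
from h import *
for n in('side','top'):
    print(n,bot.get_calibration(n)); snap(n,n+'0')
s=bot.read_state(); print(s)
E
```

```text
side {'mtx': array([[553.67943527,   0.        , 325.62932954],
       [  0.        , 553.67943527, 255.04879369],
       [  0.        ,   0.        ,   1.        ]]), 'k1': 0.0008142218937564815, 'pose': array([[-0.91549242,  0.30311427, -0.26456638,  0.17647244],
       [-0.40222267, -0.67397455,  0.61965735,  0.75735926],
       [ 0.00951598,  0.6737062 ,  0.73893802,  0.92223756],
       [ 0.        ,  0.        ,  0.        ,  1.        ]])}
top {'mtx': array([[473.31031587,   0.        , 315.18725746],
       [  0.        , 473.31031587, 239.48370315],
       [  0.        ,   0.        ,   1.        ]]), 'k1': -0.09093380175331876, 'pose': array([[-0.01317889,  0.99434792, -0.10534952,  0.39766349],
       [-0.99887718, -0.00829722,  0.04664261,  0.02189197],
       [ 0.04550487,  0.10584593,  0.9933408 ,  0.84594077],
       [ 0.        ,  0.        ,  0.        ,  1.        ]])}
{'time_s': 0.1, 'joint_positions': array([-7.58322818e+01,  3.02742673e+01,  8.21509134e+01,  4.53567666e-04,
        6.76904965e+01, -1.02272995e+01]), 'qvel': array([-0.0286844 , -0.07953028, -0.22990748,  0.11334681,  0.0084105 ,
        0.10845052]), 'tau': array([ 5.46556348e-04, -4.40983522e+01, -1.77151394e+01,  6.35893294e-02,
        5.33896149e-02, -4.06652691e-05]), 'position': array([ 0.25801056, -0.56855708,  0.24365235]), 'tcp_rot': array([[-9.10720914e-01, -4.87059164e-04,  4.13022010e-01],
       [-4.13022135e-01,  1.95933137e-03, -9.10718879e-01],
       [-3.65673005e-04, -9.99997962e-01, -1.98557027e-03]]), 'force': array([-0.6320142 , -0.08919   ,  0.06563951]), 'moment': array([ 0.03045336,  0.05431945, -0.03106922]), 'opening': 1.002580221173643}
```

View pics/side0.png

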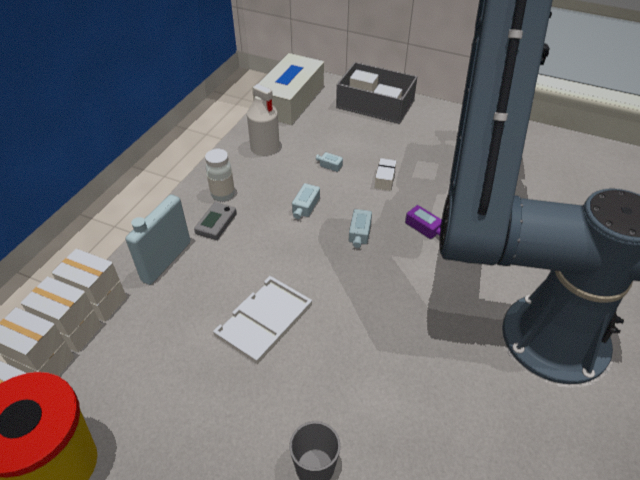

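View pics/top0.png

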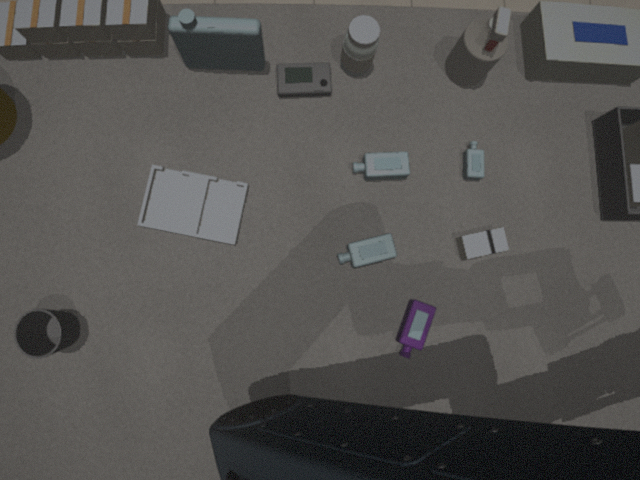

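Candidates in the top view: pale blue brick with neck (386,165) and another (371,251), about 45 px long each, are the full-size bricks. To be rejected: smaller brick (475,162), carton with black strap (485,243), purple lookalike (417,325), big upright brick (215,40). The tray is at (193,205).

Run:
```python
from h import *
t=cv2.imread('pics/top0.png'); s=cv2.imread('pics/side0.png')
a=cv2.resize(t[130:290,320:520],None,fx=2,fy=2,interpolation=cv2.INTER_CUBIC)
b=cv2.resize(t[150:260,120:270],None,fx=2.6,fy=2.6,interpolation=cv2.INTER_CUBIC)
c=cv2.resize(s[140:260,270:470],None,fx=2,fy=2,interpolation=cv2.INTER_CUBIC)
d=cv2.resize(s[265:370,200:330],None,fx=2.6,fy=2.6,interpolation=cv2.INTER_CUBIC)
im=np.zeros((600,800,3),np.uint8)
for q,(x,y) in((a,(0,0)),(b,(405,0)),(c,(0,325)),(d,(405,325))): 
    hh=min(q.shape[0],600-y);ww=min(q.shape[1],800-x); im[y:y+hh,x:x+ww]=q[:hh,:ww]
cv2.imwrite('pics/crop0.png',im)
for n,im,pts in(('top',t,[(386,165),(371,251),(475,162),(190,210),(215,222),(350,300),(300,120)]),('side',s,[(306,200),(361,226),(330,161),(262,318),(280,310),(300,250)])):
    hsv=cv2.cvtColor(im,cv2.COLOR_BGR2HSV)
    for p in pts: print(n,p,hsv[p[1],p[0]],im[p[1],p[0]])
    D=np.load(n+'0.npz')['d']
    for p in pts: print(bydepth(n,p,D[p[1],p[0]]).round(4))
```

```text
top (386, 165) [ 92  32 127] [127 126 111]
top (371, 251) [ 97  35 123] [123 119 106]
top (475, 162) [ 94  31 124] [124 122 109]
top (190, 210) [120   6 137] [137 134 134]
top (215, 222) [113   7 137] [137 134 133]
top (350, 300) [18 14 91] [86 89 91]
top (300, 120) [13 18 99] [92 95 99]
[[ 0.6147 -0.1431  0.038 ]]
[[ 0.4627 -0.1124  0.0366]]
[[ 0.6235 -0.3093  0.0302]]
[[0.5399 0.2037 0.0161]]
[[0.5199 0.1613 0.0036]]
[[ 0.3782 -0.0787 -0.0011]]
[[0.7103 0.0075 0.0013]]
side (306, 200) [ 97  38 179] [179 173 152]
side (361, 226) [ 98  42 171] [171 164 143]
side (330, 161) [ 97  28 189] [189 184 168]
side (262, 318) [111  12 205] [205 198 195]
side (280, 310) [113  10 205] [205 199 197]
side (300, 250) [ 13  15 153] [144 148 153]
[[ 0.608  -0.1295  0.0356]]
[[ 0.4559 -0.0996  0.0372]]
[[ 0.6186 -0.2983  0.0282]]
[[0.5488 0.2056 0.0154]]
[[0.5286 0.1671 0.006 ]]
[[ 0.5656 -0.0056  0.0009]]
```

View pics/crop0.png

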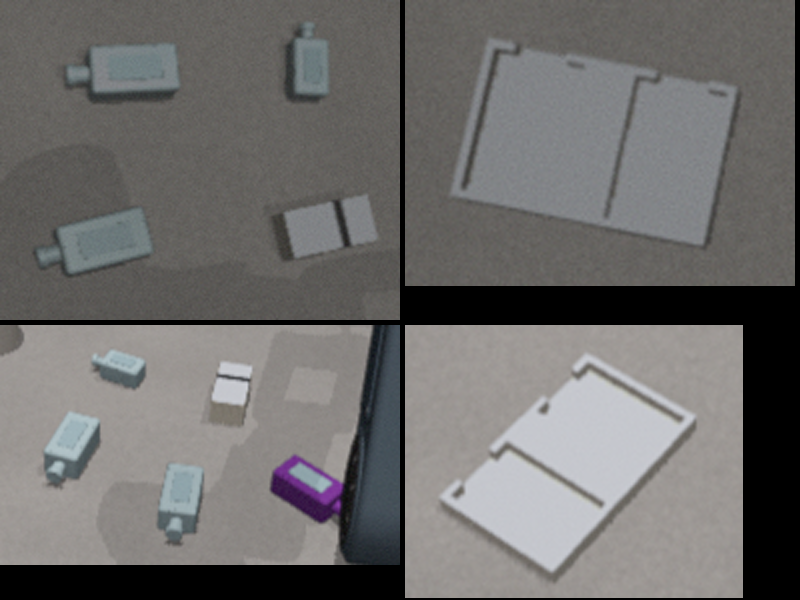

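The crop confirms it: the two larger bricks have necks pointing image-left (+y). The tray's two end-wall gaps are on its upper (far) edge.

Run:
```python
from h import *
from itertools import product
def tri(pt,ps):
    o1,d1=ray('top',pt);o2,d2=ray('side',ps);d1=d1[0];d2=d2[0]
    A=np.c_[d1,-d2];k=np.linalg.lstsq(A,o2-o1,rcond=None)[0]
    a=o1+k[0]*d1;b=o2+k[1]*d2; return (a+b)/2,np.linalg.norm(a-b)
res={}
for n,rois in(('top',{'A':(345,135,420,195),'B':(330,225,405,280)}),('side',{'A':(285,175,328,225),'B':(340,200,380,255)})):
    z=np.load(n+'0.npz'); p=z['p'];d=z['d']; hsv=cv2.cvtColor(p,cv2.COLOR_RGB2HSV)
    v,u=np.mgrid[:480,:640]
    for k,(x0,y0,x1,y1) in rois.items():
        m=np.zeros((480,640),bool); m[y0:y1,x0:x1]=True
        m&=(hsv[...,0]>80)&(hsv[...,0]<115)&(hsv[...,1]>18)&(d>0)
        P=bydepth(n,np.c_[u[m],v[m]],d[m])
        top=P[(P[:,2]>.031)&(P[:,2]<.046)]
        r=cv2.minAreaRect(top[:,:2].astype(np.float32))
        # neck removed: median z of the top
        print(n,k,'N',len(P),len(top),'z top',np.median(top[:,2]).round(4),'rect',np.round(r[0],4),np.round(r[1],4),round(r[2],1),'mean',top[:,:2].mean(0).round(4))
        neck=P[(P[:,2]>.008)]; print('  maxy pt',neck[neck[:,1].argsort()[-5:]].mean(0).round(4))
# tray
for n,box in(('top',(125,155,260,255)),('side',(205,270,320,365))):
    z=np.load(n+'0.npz');p=z['p'];g=cv2.cvtColor(p,cv2.COLOR_RGB2GRAY);hsv=cv2.cvtColor(p,cv2.COLOR_RGB2HSV)
    m=np.zeros((480,640),np.uint8);x0,y0,x1,y1=box
    sub=g[y0:y1,x0:x1]; th,b=cv2.threshold(cv2.GaussianBlur(sub,(3,3),0),0,255,cv2.THRESH_OTSU); m[y0:y1,x0:x1]=b
    cs,_=cv2.findContours(m,cv2.RETR_EXTERNAL,cv2.CHAIN_APPROX_NONE);c=max(cs,key=cv2.contourArea)
    hull=cv2.convexHull(c)[:,0]
    W=plane(n,hull,.016)[:,:2].astype(np.float32)
    r=cv2.minAreaRect(W); print(n,'tray',th,np.round(r[0],4),np.round(r[1],4),round(r[2],2)); print(cv2.boxPoints(r).round(4).tolist())
    for e in (.03,):
        ap=cv2.approxPolyDP(hull,e*cv2.arcLength(hull,True),True)[:,0]; print(ap.tolist()); print(plane(n,ap,.016).round(4).tolist())
```

```text
top A N 929 777 z top 0.036 rect [ 0.6181 -0.1452] [0.0429 0.0799] 2.4 mean [ 0.6195 -0.1489]
  maxy pt [ 0.6169 -0.0865  0.0212]
top B N 1206 1087 z top 0.0359 rect [ 0.4649 -0.115 ] [0.0433 0.0786] 13.2 mean [ 0.4646 -0.1141]
  maxy pt [ 0.4557 -0.0565  0.0204]
side A N 660 407 z top 0.0353 rect [ 0.6159 -0.1443] [0.0449 0.0818] 1.7 mean [ 0.6155 -0.1427]
  maxy pt [ 0.6123 -0.0847  0.0189]
side B N 662 463 z top 0.0353 rect [ 0.4629 -0.1136] [0.0433 0.0844] 13.4 mean [ 0.4622 -0.1115]
  maxy pt [ 0.4534 -0.0553  0.0253]
top tray 114.0 [0.5519 0.2004] [0.1754 0.1117] 78.22
[[0.47929999232292175, 0.125900000333786], [0.5885999798774719, 0.1031000018119812], [0.6244999766349792, 0.27489998936653137], [0.5152000188827515, 0.2976999878883362]]
[[151, 166], [246, 183], [234, 242], [138, 224]]
[[0.6205, 0.2755, 0.016], [0.5879, 0.105, 0.016], [0.4824, 0.1256, 0.016], [0.5158, 0.2955, 0.016]]
side tray 173.0 [0.5503 0.1973] [0.1762 0.1119] 78.14
[[0.47749999165534973, 0.1225999966263771], [0.586899995803833, 0.09960000216960907], [0.6230999827384949, 0.2721000015735626], [0.513700008392334, 0.29499998688697815]]
[[271, 276], [310, 301], [255, 358], [214, 329]]
[[0.5831, 0.1008, 0.016], [0.4788, 0.1278, 0.016], [0.5168, 0.2934, 0.016], [0.6222, 0.2681, 0.016]]
```

```bash
cat >> h.py <<'E'
from scipy.spatial.transform import Rotation as Ro
def row(x,y,z,zyaw):
    s=bot.read_state(); R=np.array(s['tcp_rot']); a=np.radians(zyaw)
    Z=np.array([np.cos(a),np.sin(a),0]);Y=np.array([0,0,-1.]);X=np.cross(Y,Z)
    T=np.c_[X,Y,Z]
    return (R.T@(np.array([x,y,z])-s['position'])*1000).round(1), Ro.from_matrix(R.T@T).as_rotvec(degrees=True).round(2)
E
python3 -c "
from h import *
print(row(.617,-.145,.15,2)); print(row(.617,-.145,.04,2))"
```

```text
(array([-501.8,   94.3, -237.3]), array([  0.09, -67.61,  -0.09]))
(array([-501.8,  204.3, -237.1]), array([  0.09, -67.61,  -0.09]))
```

Request:
jog_arm(motion=[-502,94,-237,0,-67.6,0,-502,94,-237,0,-67.6,0,-502,94,-237,0,-67.6,0,-502,94,-237,0,-67.6,0,-502,94,-237,0,-67.6,0,-502,94,-237,0,-67.6,0,-502,94,-237,0,-67.6,0,-502,94,-237,0,-67.6,0,-502,94,-237,0,-67.6,0,-502,94,-237,0,-67.6,0,-502,94,-237,0,-67.6,0,-502,94,-237,0,-67.6,0,-502,94,-237,0,-67.6,0], gripper=1)

```text
time_s: 1.72
position: [0.6168, -0.1475, 0.1509]
tcp_rot: [[0.033, 0.0, 0.999], [-0.999, -0.0, 0.033], [0.0, -1.0, 0.0]]
force: [1.0, 0.1, -0.5]
opening: 1.001
```

```bash
python3 -c "
from h import *
print(row(.617,-.145,.04,2)); print(bot.read_state()['position'],bot.read_state()['joint_positions'])"
```

```text
(array([ -2.5, 110.9,   0.3]), array([-0.  , -0.14,  0.01]))
[ 0.61680414 -0.14748272  0.15088757] [-2.35244317e+01  3.73012467e+01  8.53886155e+01 -8.20777965e-03
  5.73013146e+01 -2.53830032e+01]
```

Request:
jog_arm(motion=[-2.5,50,0,0,0,0,-2.5,80,0,0,0,0,-2.5,100,0,0,0,0,-2.5,111,0,0,0,0,-2.5,111,0,0,0,0])

```text
time_s: 2.35
position: [0.6173, -0.1438, 0.0393]
tcp_rot: [[0.034, -0.0, 0.999], [-0.999, 0.0, 0.034], [-0.0, -1.0, -0.0]]
force: [-0.3, 0.0, 0.4]
opening: 1.002
```

Request:
jog_arm(motion=[0,0,0,0,0,0,0,0,0,0,0,0,0,0,0,0,0,0,0,0,0,0,0,0,0,0,0,0,0,0,0,0,0,0,0,0], gripper=0)

```text
time_s: 3.1
position: [0.6174, -0.1435, 0.0396]
tcp_rot: [[0.035, 0.0, 0.999], [-0.999, 0.0, 0.035], [-0.0, -1.0, 0.0]]
force: [0.3, 0.7, 2.3]
opening: 0.507
```

Request:
jog_arm(motion=[0,-20,0,0,0,0,0,-70,0,0,0,0,0,-110,0,0,0,0,0,-110,0,0,0,0])

```text
time_s: 3.6
position: [0.62, -0.1445, 0.1546]
tcp_rot: [[0.035, 0.009, 0.999], [-0.999, -0.004, 0.035], [0.004, -1.0, 0.009]]
force: [0.3, 0.6, -1.2]
opening: 0.502
```

```bash
python3 -c "
from h import *
print(row(.5625,.248,.149,-101.8)); print(bot.read_state()['opening'],bot.read_state()['force'])"
```

```text
(array([-394.3,    3.6,  -43.8]), array([ -0.56, 103.8 ,  -0.28]))
0.5018115736553905 [ 0.33282365  0.632413   -1.23304978]
```

Request:
jog_arm(motion=[-394,0,-43,0,103.8,0,-394,0,-43,0,103.8,0,-394,0,-43,0,103.8,0,-394,0,-43,0,103.8,0,-394,0,-43,0,103.8,0,-394,0,-43,0,103.8,0,-394,0,-43,0,103.8,0,-394,0,-43,0,103.8,0,-394,0,-43,0,103.8,0,-394,0,-43,0,103.8,0,-394,0,-43,0,103.8,0,-394,0,-43,0,103.8,0,-394,0,-43,0,103.8,0,-394,0,-43,0,103.8,0])

```text
time_s: 5.35
position: [0.5607, 0.2487, 0.1495]
tcp_rot: [[-0.979, -0.0, -0.204], [0.204, -0.0, -0.979], [0.0, -1.0, 0.0]]
force: [-0.0, 1.0, -1.8]
opening: 0.499
```

```bash
python3 -c "
from h import *
print(bot.read_state()['position'],bot.read_state()['opening'],bot.read_state()['qvel'].round(1))
snap('side','side1');snap('top','top1')
print(row(.5625,.248,.080,-101.8),row(.5625,.248,.045,-101.8))
"
```

```text
[0.56065198 0.24871191 0.14953889] 0.4994527457805937 [-0.1 -0.1 -0.1  0.   0.   0.2]
(array([-1.9, 69.6,  0.4]), array([ 0.  ,  0.02, -0.  ])) (array([ -1.9, 104.6,   0.4]), array([ 0.  ,  0.02, -0.  ]))
```

View pics/side1.png

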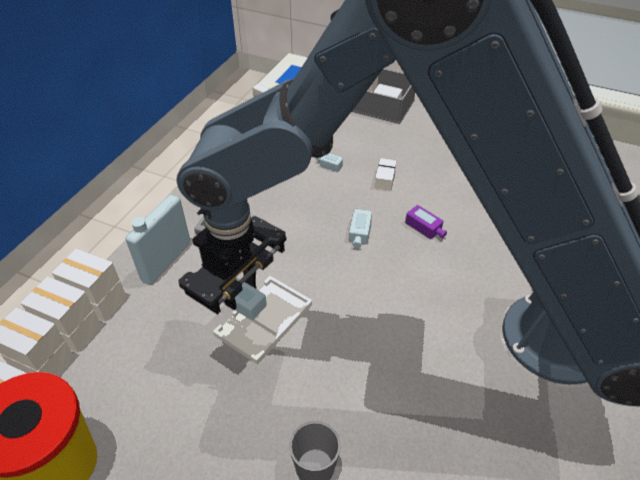

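The brick hangs at (250,302) above the bay nearer this camera (larger y); clear of the big brick. Lowering.

Request:
jog_arm(motion=[-2,40,0,0,0,0,-2,75,0,0,0,0,-2,92,0,0,0,0,-2,98,0,0,0,0,-2,102,0,0,0,0,-2,104,0,0,0,0,-2,104,0,0,0,0])

```text
time_s: 6.32
position: [0.5631, 0.2485, 0.0463]
tcp_rot: [[-0.979, 0.001, -0.204], [0.204, 0.0, -0.979], [-0.001, -1.0, -0.001]]
force: [-0.4, 0.7, -0.7]
opening: 0.504
```

```bash
python3 -c "
from h import *
s=bot.read_state();print(s['position'],s['opening'],s['force'],s['moment'])
snap('side','side2');a=cv2.imread('pics/side2.png')[250:380,180:340];cv2.imwrite('pics/side2c.png',cv2.resize(a,None,fx=4.5,fy=4.5))
"
```

```text
[0.56306879 0.24852854 0.04627788] 0.5041963559505986 [-0.36501439  0.73819525 -0.69518951] [0.10121707 0.04328956 0.04835714]
```

View pics/side2c.png

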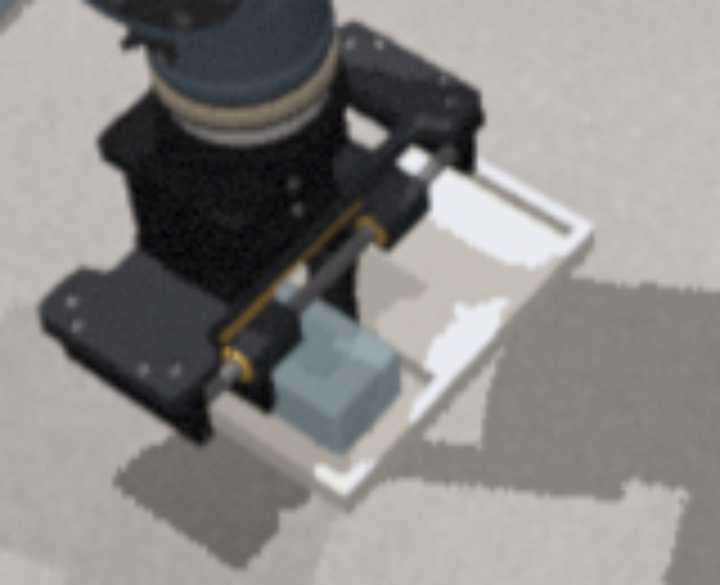

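Brick inside the bay, gap at the near wall visible. About 2 mm more down, then open.

Request:
jog_arm(motion=[0,1.5,0,0,0,0,0,1.5,0,0,0,0])

```text
time_s: 6.62
position: [0.5626, 0.2484, 0.0441]
tcp_rot: [[-0.979, 0.0, -0.205], [0.205, 0.0, -0.979], [-0.0, -1.0, -0.0]]
force: [0.1, 0.3, -0.9]
opening: 0.502
```

Request:
jog_arm(motion=[0,0,0,0,0,0,0,0,0,0,0,0,0,0,0,0,0,0,0,0,0,0,0,0], gripper=0.8)

```text
time_s: 7.12
position: [0.5627, 0.2484, 0.0441]
tcp_rot: [[-0.979, 0.0, -0.205], [0.205, 0.0, -0.979], [-0.0, -1.0, -0.0]]
force: [0.8, 0.4, -0.7]
opening: 0.783
```

Request:
jog_arm(motion=[0,-20,0,0,0,0,0,-60,0,0,0,0,0,-105,0,0,0,0,0,-105,0,0,0,0,0,-105,0,0,0,0])

```text
time_s: 7.75
position: [0.5623, 0.2483, 0.1497]
tcp_rot: [[-0.979, 0.0, -0.205], [0.205, 0.0, -0.979], [-0.0, -1.0, -0.0]]
force: [-0.1, -0.4, -0.9]
opening: 0.8
```

```bash
python3 -c "
from h import *
print(row(.464,-.114,.150,13.3))
"
```

```text
(array([ 2.210e+01, -3.000e-01,  3.748e+02]), array([-2.000e-02, -1.151e+02, -3.000e-02]))
```

Request:
jog_arm(motion=[22,0,375,0,-115,0,22,0,375,0,-115,0,22,0,375,0,-115,0,22,0,375,0,-115,0,22,0,375,0,-115,0,22,0,375,0,-115,0,22,0,375,0,-115,0,22,0,375,0,-115,0,22,0,375,0,-115,0,22,0,375,0,-115,0,22,0,375,0,-115,0,22,0,375,0,-115,0,22,0,375,0,-115,0,22,0,375,0,-115,0], gripper=1)

```text
time_s: 9.5
position: [0.4639, -0.1139, 0.1484]
tcp_rot: [[0.227, -0.002, 0.974], [-0.974, 0.001, 0.227], [-0.001, -1.0, -0.001]]
force: [-0.4, -0.5, 0.7]
opening: 0.999
```

```bash
python3 -c "
from h import *
s=bot.read_state();print(s['position'],s['joint_positions'].round(1),s['qvel'].round(1))
print(row(.464,-.114,.040,13.3))
"
```

```text
[ 0.46387185 -0.11393233  0.14844549] [-27.2  28.  108.2   0.   44.  -40.4] [-0.1 -0.4 -0.2  0.1 -0.  -0.2]
(array([  0.2, 108.4,   0.3]), array([ 0.07, -0.15, -0.07]))
```

Request:
jog_arm(motion=[0,50,0,0,0,0,0,80,0,0,0,0,0,100,0,0,0,0,0,109,0,0,0,0,0,109,0,0,0,0])

```text
time_s: 10.12
position: [0.4642, -0.1141, 0.0397]
tcp_rot: [[0.228, -0.001, 0.974], [-0.974, 0.001, 0.228], [-0.001, -1.0, -0.001]]
force: [-0.2, 1.1, -0.3]
opening: 0.996
```

Request:
jog_arm(motion=[0,0,0,0,0,0,0,0,0,0,0,0,0,0,0,0,0,0,0,0,0,0,0,0,0,0,0,0,0,0,0,0,0,0,0,0], gripper=0)

```text
time_s: 10.88
position: [0.4644, -0.1142, 0.0402]
tcp_rot: [[0.228, -0.0, 0.974], [-0.974, 0.0, 0.228], [-0.0, -1.0, -0.0]]
force: [0.2, 0.4, 0.8]
opening: 0.505
```

Request:
jog_arm(motion=[0,-20,0,0,0,0,0,-70,0,0,0,0,0,-110,0,0,0,0,0,-110,0,0,0,0,0,-110,0,0,0,0])

```text
time_s: 11.5
position: [0.4637, -0.1138, 0.1494]
tcp_rot: [[0.228, -0.001, 0.974], [-0.974, 0.001, 0.228], [-0.001, -1.0, -0.001]]
force: [-0.5, 0.0, -1.5]
opening: 0.502
```

```bash
python3 -c "
from h import *
print(row(.541,.150,.149,-101.8))
"
```

```text
(array([-239.2,    0.5,  135.5]), array([1.00e-01, 1.15e+02, 3.00e-02]))
```

Request:
jog_arm(motion=[-239,0,135,0,115,0,-239,0,135,0,115,0,-239,0,135,0,115,0,-239,0,135,0,115,0,-239,0,135,0,115,0,-239,0,135,0,115,0,-239,0,135,0,115,0,-239,0,135,0,115,0,-239,0,135,0,115,0,-239,0,135,0,115,0,-239,0,135,0,115,0,-239,0,135,0,115,0,-239,0,135,0,115,0,-239,0,135,0,115,0])

```text
time_s: 13.25
position: [0.5405, 0.1492, 0.1488]
tcp_rot: [[-0.979, -0.003, -0.204], [0.204, -0.0, -0.979], [0.003, -1.0, 0.001]]
force: [0.1, 0.4, -1.3]
opening: 0.503
```

```bash
python3 -c "
from h import *
s=bot.read_state();print(s['position'],s['opening'])
snap('side','side3');print(row(.541,.150,.0445,-101.8))
a=cv2.imread('pics/side3.png')[230:390,170:350];cv2.imwrite('pics/side3c.png',cv2.resize(a,None,fx=3.6,fy=3.6))
"
```

```text
[0.54052557 0.14924259 0.1487541 ] 0.5025424533741903
(array([ -0.3, 104.6,  -0.9]), array([-0.03,  0.03,  0.11]))
```

View pics/side3c.png

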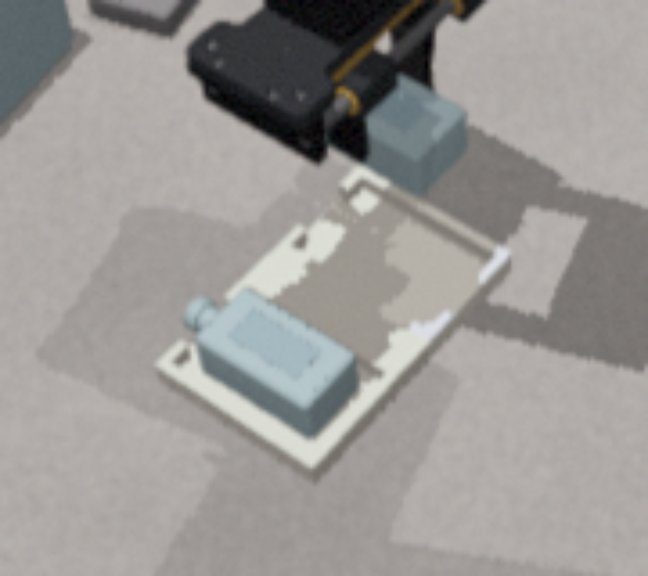

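Brick A lies in the left bay (crop 278,360), neck at the gap. Lowering B.

Request:
jog_arm(motion=[0,40,-1,0,0,0,0,75,-1,0,0,0,0,92,-1,0,0,0,0,99,-1,0,0,0,0,103,-1,0,0,0,0,104.5,-1,0,0,0,0,104.5,-1,0,0,0])

```text
time_s: 14.18
position: [0.542, 0.1504, 0.0463]
tcp_rot: [[-0.979, 0.001, -0.205], [0.205, 0.0, -0.979], [-0.001, -1.0, -0.0]]
force: [-0.0, -0.6, -1.0]
opening: 0.502
```

Request:
jog_arm(motion=[0,0,0,0,0,0,0,0,0,0,0,0])

```text
time_s: 14.42
position: [0.5417, 0.1503, 0.0459]
tcp_rot: [[-0.979, 0.001, -0.205], [0.205, 0.0, -0.979], [-0.001, -1.0, -0.0]]
force: [-0.3, 0.0, -2.0]
opening: 0.505
```

Request:
jog_arm(motion=[0,1.5,0,0,0,0,0,1.5,0,0,0,0])

```text
time_s: 14.68
position: [0.5417, 0.1503, 0.0442]
tcp_rot: [[-0.979, 0.0, -0.205], [0.205, 0.0, -0.979], [-0.0, -1.0, -0.0]]
force: [-0.5, -0.2, 0.2]
opening: 0.505
```

Request:
jog_arm(motion=[0,0,0,0,0,0,0,0,0,0,0,0,0,0,0,0,0,0,0,0,0,0,0,0], gripper=0.8)

```text
time_s: 15.18
position: [0.5414, 0.1503, 0.044]
tcp_rot: [[-0.979, -0.0, -0.205], [0.205, 0.0, -0.979], [0.0, -1.0, 0.0]]
force: [0.2, -0.6, -0.6]
opening: 0.784
```

Request:
jog_arm(motion=[0,-20,0,0,0,0,0,-60,0,0,0,0,0,-110,0,0,0,0,0,-110,0,0,0,0,0,-110,250,0,0,0,0,-110,250,0,0,0,0,-110,250,0,0,0,0,-110,250,0,0,0,0,-110,250,0,0,0,0,-110,250,0,0,0,0,-110,250,0,0,0])

```text
time_s: 16.55
position: [0.4901, -0.0928, 0.1537]
tcp_rot: [[-0.979, -0.001, -0.202], [0.202, 0.001, -0.979], [0.001, -1.0, -0.0]]
force: [0.0, -0.5, -0.2]
opening: 0.803
```

Run:
```python
from h import *
s=bot.read_state();print(s['position'],s['opening'])
for n in('side','top'): snap(n,n+'4')
s=cv2.imread('pics/side4.png')[240:380,190:340];t=cv2.imread('pics/top4.png')[145:265,120:270]
cv2.imwrite('pics/c4.png',np.vstack([cv2.resize(s,(450,300)),cv2.resize(t,(450,300))]))
c=np.array([.551,.199]);u=np.array([.979,-.205]);v=np.array([.205,.979])
for n in('top','side'):
    z=np.load(n+'4.npz');d=z['d'];w,uu=np.mgrid[:480,:640];m=d>0
    P=bydepth(n,np.c_[uu[m],w[m]],d[m]); 
    for sg in(1,-1):
        q=P[:,:2]-(c+sg*.05*v); L=np.c_[q@u,q@v]
        k=(abs(L[:,0])<.055)&(abs(L[:,1])<.04)&(P[:,2]>.033)&(P[:,2]<.055)
        if k.sum()<50: print(n,sg,k.sum());continue
        r=cv2.minAreaRect(L[k].astype(np.float32)*1000);A=np.c_[P[k][:,:2],np.ones(k.sum())];f=np.linalg.lstsq(A,P[k][:,2],rcond=None)[0]
        print(n,'left' if sg>0 else 'right',np.round(r,1) if 0 else (np.round(r[0],1),np.round(r[1],1),round(r[2],1)),'z',np.median(P[k][:,2]).round(4),'tilt',np.degrees(np.hypot(f[0],f[1])).round(1))
```

```text
[ 0.49006539 -0.09278342  0.15365052] 0.8029385175267584
top left (array([6.4, 1.2]), array([93.9, 44. ]), 1.0) z 0.0402 tilt 1.4
top right (array([6.1, 1.6]), array([93. , 45.3]), 0.4) z 0.0402 tilt 0.6
side left (array([3.4, 1.6]), array([94.1, 46.3]), 1.4) z 0.0392 tilt 1.0
side right (array([4.1, 0.9]), array([46. , 93.8]), 88.9) z 0.039 tilt 1.3
```

View pics/c4.png

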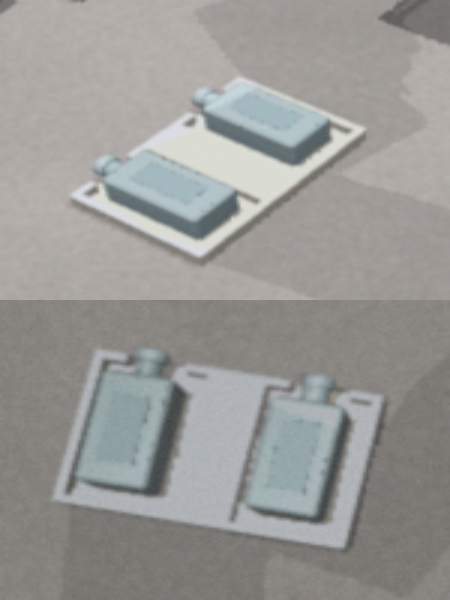

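Both bricks lie flat (tops at 39–40 mm, tilt ≤1.4°). Their rear edges are 41–44 mm behind the bay centres, so the bodies sit within about 4 mm of centre, with the necks at the gaps.

```bash
python3 -c "
from rig import bot
print(bot.hand_in())"
```

```text
the job is handed in; nothing more can be done
None
```

I put one full-size coolant brick in each bay of the foam tray, necks pointing out through the gaps. I then let go, moved the arm clear and handed the job in at about 16.7 s. The hand-in gives no verdict.

- **Brick position:** in both views the bricks lie flat, with tops at 39–40 mm (underside about 3–4 mm, at floor height) and tilt at most 1.4°. They are off centre by at most about 4 mm along the bay and 2 mm across it, and turned less than 1.5° from it.
- **Disagreements:** the two cameras differed by 2–3 mm, close to the stated calibration error. My fitted outlines came out 94 mm long because they took in part of the neck, so I worked out the lengthwise centre from the rear edge instead.
- **Forces:** the wrist force readings after each move were never above about 2.5 N.

No check failed.

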